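# Unlatch the chopping board and lean it up to dry

## Robot

A 6-joint arm with a two-finger parallel gripper is mounted at the origin on the work surface. World frame = base frame: x ahead of the robot, y to its left, z up, the work surface at z = 0. Lengths are in m, angles in rad, forces in N, time in s.
With the tool pointing down it reaches from about 0.35 to 0.725 m from the base axis. Payload 4.3 kg.
Tool frame: the origin (TCP) lies midway between the tips of the shut fingers; the grasp point (between the pads) lies 19 mm behind it; z points along the fingers, y is the line along which they close (so a half turn about z gives the same grasp; the last joint's range is limited). The gripper opens to 85 mm and grips with 20 to 120 N. Pads are 22 mm wide; open, the fingers measure 114 mm over their backs; the gripper's body (76 mm by 85 mm) begins 54 mm behind the grasp point. The pads swing forward as they close: fully open they stand 13 mm farther back than shut.
Start: joints at [-1.253, 0.377, 0.081, 1.274, 0, 1.46], TCP at [0.239, -0.523, 0.231] pointing down, gripper open.
Joint ranges: [-2.72, 2.72], [-0.84, 1.66], [-1.02, 1.22], [-1.77, 2.12], [-1.37, 1.28], [-3.14, 3.14]. Speed limits (rad/s): [2.57, 2.57, 3.14, 3.14, 3.14, 3.14].

## Interface

Orientations are given as a 3x3 rotation matrix whose columns are the frame's x, y, z axes.
In Python, from workcell import status, eyes, job_done gives the robot as it stands. The module is installed in compiled form; this text tells all that it offers.
- The arm moves only by the tool send_rows, never from a script. Its argument "steps" is a list of rows, each a list of 4 numbers: the shift along the tool's x, y, z as a fraction of full scale, then the turn about the tool's z as a fraction of full scale. In form: [[x, y, z, roll], ...]. A call has 1 to 5 rows; each row is the pose to reach, as a shift and turn from the pose commanded when the call began, along the tool's axes at that moment, turning the shorter way round; what a row does not reach only later rows make up. Full scale, the value 1, is 50 cm for a shift and pi rad for a turn. A row lasts 1/8 s, in which the tool goes at most 62.5 mm and 10.7 degrees, less where a joint would pass 70% of its speed; a pose out of reach is approached as far as the arm can. A call with a number of a shift or a turn outside -1 to 1 is refused whole. A call with a gripper value outside its range is refused whole. "jaw" is the opening, from 0 (shut) to 1 (fully open), set as the call begins (left out, the last holds). The fingers move at their own pace and stop on an object; "squeeze" is the grip in N (left out, the last holds). Time passes only in rows, so rows that repeat a pose let the fingers close. It gives the time, the measured TCP pose, the force, the opening and the grip force at its end, in the units of the state.
- status.observe(): the state, without advancing time (a new reading comes with each control period).
- eyes.snapshot(name): name is "scene" or "top" or "wrist"; returns a dict with "pixels" (400x640x3 uint8, red, green, blue), "range_z" (400x640 float32, m along the optical axis (not along the pixel's ray), 0 where there is no reading), "K" (3x3 intrinsics, pixels), "world_from_camera" (4x4, takes a point from camera to world coordinates). Camera axes: x right, y up, looking along -z (the intrinsics and any distortion apply to the point x, -y, -z); pixel columns grow to the right and rows downward; lengths in m; the calibration is good to about 2 mm. The wrist camera is an equidistant fisheye: a pixel r from the principal point sees the ray r / f radians off the axis. A picture is of the moment at which its call begins.
- job_done(): hands the job in; it is judged then, once.
The state is a dict: "clock": time; "qpos": joint angles; "joint_vel": joint speeds; "joint_efforts": joint torques, N m; "position": TCP position; "tool_rot": TCP orientation; "force": force on the tool from outside, world axes, zero at the start; "wrist_torque": the same for the moment, N m; "opening": finger opening in m; "grasp_force": force on a finger pad.
Only numpy, scipy, OpenCV 4.12 (cv2) and the standard library are available. Lean on these libraries where they do the work, as an engineer would, in place of code of your own. Each camera call takes 0.05 s, during which the arm holds its last target. There are 200 camera calls.

## Task

Free the walnut chopping board from its slot: pull the spring latch's T grip up, give it a quarter turn anticlockwise so that it stays latched open, let go of it, and lift the board straight out. Then lean the board on its long edge against the tiled panel of the drying stand, about midway along and square to it: foot in the tray and up against the lip so that it cannot slide, top edge resting back on the tiles. Leave the latch open and the other things where they are.

Things in the scene. Friction and masses are not known exactly. Their poses are not given: they have to be found in the camera images.
- board: Loose plain walnut chopping board, 16 mm thick (its x), 180 mm long (its y), 150 mm high (its z), standing in the dock's slot on a long edge; about 0.28 kg; both faces alike. Origin: middle of its lower edge face (mid-thickness, mid-length). Can be picked from above by the middle of its upper edge, across the 16 mm.
- board_top (a point): The middle of the board's upper edge face, 150 mm along the board's z from its origin.
- dock: Fixed steel dock with a slot along its y for the standing board. Origin on the work surface under the slot's middle; z up. Base plate 100 mm (x) by 300 mm (y -120 to +180), 10 mm thick; the board stands on it (edges at z 10 and 160 mm), y along the slot, between rails up to z 60 mm with 1.5 mm play per face and low end stops.
- dock_post (a point): Top centre of the dock's square 34 mm latch post, on the latch's vertical axis: at dock (0, +122, 143) mm, 32 mm past the board's +y end. Its axes are the dock's.
- latch_grip (a point): Centre of the latch's black T grip on the post's axis, z 199 mm when closed: a bar 60 mm long, 14 wide, 26 high. Closed, it lies along the dock's y (pinch across dock x); under it a steel tongue 14 mm wide (z 162 to 171 mm) reaches 56 mm from the axis towards the slot, 24 mm over the board's upper corner, so the board cannot be lifted. Site y turns with the bar and stays along it.
- latch_pull (a joint): How far the T grip is pulled up, m: 0 closed, stop at 0.015. A spring pulls it down, 4 N at 0 to 6 N at the stop. A cross pin in a slotted collar prevents turning until raised 10 mm or more; turned and let go, the pin rests on the collar at about 0.010.
- latch_turn (a joint): Turn of the T grip in rad, anticlockwise seen from above positive: 0 closed, stop at 1.571 (quarter turn). While raised it turns freely with little friction; let go after turning, it stays up on the collar with the tongue swung off the board, to the dock's +x side.
- stand: Fixed drying stand. Origin on the work surface below the middle of the front face of its upright tiled panel; x points into the panel, y along it, z up. Front face: plane x = 0, y -130 to +130 mm, top at z 155 mm, 16 mm thick. In front of it a flat steel tray, floor at z 6 mm, from x = 0 to the lip's inner face at x = -70 mm.
- stand_lip (a point): Middle of the top of the lip's inner edge, at stand (-70, 0, 18) mm; the lip runs along stand y, 12 mm thick. A board leaning back on the panel with its foot against the lip is about 21 degrees off vertical; at less than 6 degrees it does not fall back on the panel by itself. Axes as the stand's.
- lunchbox: Bystander: white plastic lunch box with sliding lid, 110 x 166 x 60 mm; origin under its middle.
- fork: Bystander: steel fork, 185 mm, lying flat along its x, 4 mm thick; origin under its middle.
- ramekin: Bystander: glazed ceramic ramekin, 80 mm across, 45 mm high; origin under its middle.
- bowl: Bystander: hard silicone bowl, 140 mm across, 60 mm high; origin under its middle.
- mug: Bystander: white mug, 80 mm across, 90 mm high, handle at its +y; origin under its middle.
- jar: Bystander: closed glass jar, 68 mm across, 110 mm high; origin under its middle.
Things that resemble listed ones, but are neither listed nor needed, are in the scene too. Of the things that look like the board, the smaller one is meant.

How it is judged:
By the outcome, as a careful person would: the job done as asked, in the order asked, and still so for the second after the job is handed in, with the robot touching nothing.
It also fails if it takes over 58 s, if anything falls off the work surface, if the arm or the gripper's body presses on something with over 40 N, if the wrist force passes 120 N, or if a joint passes its speed limit or range.

## Working session

There is one attempt and no reset: what is moved stays moved. The work goes in short steps, Python scripts to look and compute and a tool call to move; the robot and the scene stay as the last step left them, time stands still between calls to the robot, and variables do not carry over. Pictures are saved under pics/ and viewed, at most 10 in all, crops included, and the job is handed in when it is done.

Besides the shell and the picture viewer there is one more tool, called as name(argument=value, ...), one argument or row to a line, values as JSON. send_rows: Moves the arm, as the interface text tells. Its arguments: {"type":"object","properties":{"steps":{"type":"array"},"jaw":{"type":"number"},"squeeze":{"type":"number"}},"required":["steps"]}

```bash
mkdir -p pics; cat > h.py <<'E'
import numpy as np, cv2
from workcell import status, eyes
def snap(n,save=None):
    s=eyes.snapshot(n); s['n']=n
    if save: cv2.imwrite('pics/'+save,s['pixels'][:,:,::-1])
    np.savez('last_'+n+'.npz',**{k:s[k] for k in('pixels','range_z','K','world_from_camera')})
    return s
def load(n): return dict(np.load('last_'+n+'.npz'))
def ray(s,u,v):
    K=s['K'];T=s['world_from_camera']
    d=np.array([(u-K[0,2])/K[0,0],-(v-K[1,2])/K[1,1],-1.]); return T[:3,3],T[:3,:3]@d
def depth(s,u,v):
    o,d=ray(s,u,v); return o+d*s['range_z'][int(round(v)),int(round(u))]
def plane(s,u,v,z):
    o,d=ray(s,u,v); return o+d*(z-o[2])/d[2]
def cloud(s):
    v,u=np.mgrid[0:400,0:640]; K=s['K'];T=s['world_from_camera'];r=s['range_z']
    P=np.stack([(u-K[0,2])/K[0,0]*r,-(v-K[1,2])/K[1,1]*r,-r],-1)
    return P@T[:3,:3].T+T[:3,3]
E
python3 - <<'E'
from h import *
for n in('scene','top'):
    s=snap(n,n+'.png'); print(s['K'],s['world_from_camera'].round(3))
print(status.observe())
E
```

```text
[[406.7365804    0.         326.81563256]
 [  0.         406.7365804  199.85024348]
 [  0.           0.           1.        ]] [[-0.326 -0.732  0.599  1.213]
 [ 0.945 -0.241  0.221  0.246]
 [-0.018  0.638  0.77   1.026]
 [ 0.     0.     0.     1.   ]]
[[500.96792445   0.         314.16786107]
 [  0.         500.96792445 194.18550541]
 [  0.           0.           1.        ]] [[-0.016  0.998 -0.061  0.454]
 [-1.    -0.014  0.018 -0.008]
 [ 0.017  0.061  0.998  1.344]
 [ 0.     0.     0.     1.   ]]
{'clock': 0.1, 'qpos': array([-1.25330066e+00,  3.78005931e-01,  7.98152224e-02,  1.27440613e+00,
       -2.36129424e-05,  1.46052938e+00]), 'joint_vel': array([ 5.82246123e-06, -1.41976804e-03,  2.97592765e-03,  4.80853569e-04,
        2.79327537e-04, -1.19757125e-03]), 'joint_efforts': array([ 1.22403802e-03, -4.64694965e+01,  2.70582283e+01,  1.19465904e-02,
       -1.84088422e-04, -2.53598369e-07]), 'position': array([ 0.23836905, -0.52264199,  0.2304668 ]), 'tool_rot': array([[ 9.09896216e-01,  4.14835552e-01, -5.84532997e-04],
       [ 4.14835927e-01, -9.09894638e-01,  1.70315508e-03],
       [ 1.74665836e-04, -1.79217965e-03, -9.99998379e-01]]), 'force': array([ 0.66506744,  0.50333272, -0.4575225 ]), 'wrist_torque': array([ 0.00762684,  0.07405914, -0.00591862]), 'grasp_force': 0.0, 'opening': 0.0850098485976569}
```

View pics/scene.png

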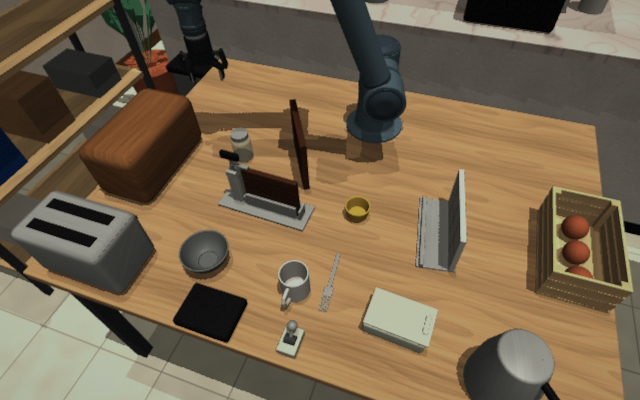

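View pics/top.png

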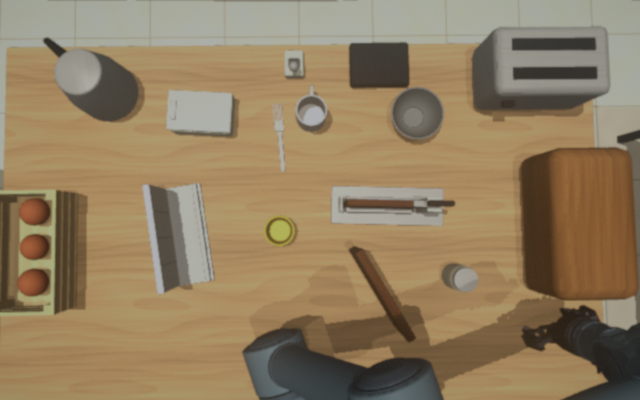

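The top view shows these candidates:
- **Boards:** the slotted board is at top (380,204) / scene (270,188). A larger free-standing dark board is at top (382,292) / scene (300,145).
- **Latches:** the dock latch is at top (435,204). A small lookalike lever is at top (293,63).

I choose the smaller board in the dock and the latch at the dock's end. The stand is at top (180,238).

```bash
python3 - <<'E'
from h import *
t=load('top');s=load('scene')
a=cv2.resize(t['pixels'][170:240,315:465],(750,350),interpolation=cv2.INTER_CUBIC)
b=cv2.resize(s['pixels'][135:235,205:325],(300,250),interpolation=cv2.INTER_CUBIC)
c=cv2.resize(t['pixels'][175:300,135:220],(170,250),interpolation=cv2.INTER_CUBIC)
im=np.zeros((600,750,3),np.uint8);im[:350]=a;im[350:,:300]=b;im[350:,320:490]=c
cv2.imwrite('pics/crop.png',im[:,:,::-1])
C=cloud(t);X,Y,Z=C[...,0],C[...,1],C[...,2]
def rect(name,m):
    n,l,st,_=cv2.connectedComponentsWithStats(m.astype(np.uint8)); 
    k=1+np.argmax(st[1:,4]); P=C[l==k]; r=cv2.minAreaRect(P[:,:2].astype(np.float32)*1000)
    print(name,len(P),np.round(r[0],1),np.round(r[1],1),round(r[2],1),'z',P[:,2].mean().round(4))
R=np.zeros(Z.shape,bool);R[175:240,315:465]=1
rect('grip',R&(Z>.198)); rect('board',R&(Z>.15)&(Z<.166)&(np.arange(640)[None]<412)); rect('post',R&(Z>.132)&(Z<.15)); rect('plate',R&(Z>.005)&(Z<.2))
Q=np.zeros(Z.shape,bool);Q[170:305,130:225]=1
rect('panel',Q&(Z>.145)); rect('tray',Q&(Z>.003)&(Z<.2)); rect('lip',Q&(Z>.013)&(Z<.025))
E
```

```text
grip 167 [ 499.2 -317.7] [58.2 13.9] 88.7 z 0.2106
board 437 [ 504.  -183.8] [153.6  16.2] 87.8 z 0.1593
post 74 [ 487.7 -318.9] [33.6  9.8] 89.0 z 0.1423
plate 3970 [ 502.9 -228.1] [303.6 104.7] 87.5 z 0.0453
panel 859 [391.6 215.2] [397.8 239.5] 74.6 z 0.1636
tray 5426 [426.9 326.6] [302.8 162. ] 8.8 z 0.0521
lip 432 [439.3 267.8] [259.   13.2] 8.2 z 0.0176
```

View pics/crop.png

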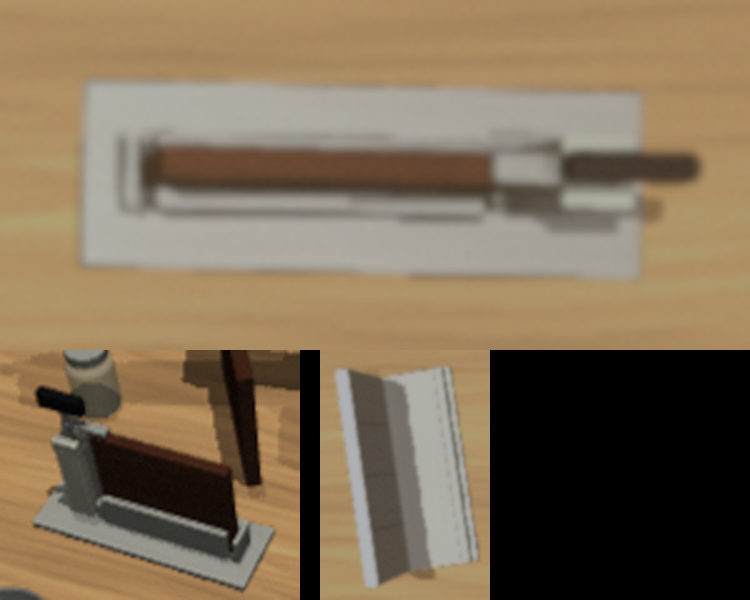

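The crop confirms it. The smaller walnut board sits in the dock slot with the tongue over its right end. The black T grip is at crop (630,167), and the stand has its panel on the left and its lip on the right.

```bash
cat >> h.py <<'E'
def go(x,y,z,yaw):
    "fractions to reach TCP xyz (m) with tool y axis at yaw deg, tool down"
    o=status.observe();R=o['tool_rot'];d=np.array([x,y,z])-o['position']
    t=R.T@d; cur=np.degrees(np.arctan2(R[1,1],R[0,1])); dy=(yaw-cur+180)%360-180
    print('clock',round(o['clock'],2),'rows',[*(t/0.5).round(4),round(-dy/180,4)],'dist',np.linalg.norm(d).round(3),'turn',round(dy,1),'F',o['force'].round(1),'open',round(o['opening'],4))
E
python3 - <<'E'
from h import *
t=load('top');C=cloud(t);Z=C[...,2]
print('breadbox',C[150:300,520:640].reshape(-1,3)[:,2].max(), C[170:290,525][:, :3].mean(0),'bigboard z',C[240:330,345:410,2].max(),'boardpt',C[292,382], 'jar',C[278,461],'ramekin',C[231,280])
m=np.zeros(Z.shape,bool);m[175:300,135:190]=1;m&=(Z>.150)&(Z<.16)
P=C[m];print(len(P),cv2.minAreaRect((P[:,:2]*1000).astype(np.float32)))
m=np.zeros(Z.shape,bool);m[175:300,165:225]=1;m&=(Z>.001)&(Z<.03)
go(.40,-.42,.33,-30); go(.499,-.319,.28,-2.2)
E
```

```text
breadbox 1.3439090501542623 [ 0.43338368 -0.57515381  0.05481115] bigboard z 1.3439090501542623 boardpt [ 0.29888949 -0.18013798  0.19299832] jar [ 0.31796308 -0.38851665  0.1074109 ] ramekin [0.43914531 0.06014848 0.00617067]
758 ((427.8765869140625, 351.134033203125), (259.1260070800781, 17.90601348876953), 8.078190803527832)
clock 0.1 rows [np.float64(0.3793), np.float64(-0.053), np.float64(-0.1989), np.float64(-0.1972)] dist 0.216 turn 35.5 F [ 0.7  0.5 -0.5] open 0.085
clock 0.1 rows [np.float64(0.6433), np.float64(-0.1545), np.float64(-0.0987), np.float64(-0.3516)] dist 0.334 turn 63.3 F [ 0.7  0.5 -0.5] open 0.085
```

send_rows(
  steps=[
    [0, 0, -0.12, 0],
    [0.1, -0.02, -0.2, -0.05],
    [0.2, -0.04, -0.2, -0.1],
    [0.3, -0.05, -0.2, -0.15],
    [0.38, -0.053, -0.2, -0.2],
  ],
  jaw=0.6,
  squeeze=40,
)

```text
clock: 0.72
position: [0.4018, -0.4189, 0.3312]
tool_rot: [[0.487, 0.873, -0.0], [0.873, -0.487, 0.0], [0.0, -0.0, -1.0]]
force: [0.2, -0.2, 0.6]
opening: 0.0514
grasp_force: 0.0
```

```bash
python3 -c "
from h import *
go(.499,-.319,.27,-2.2)"
```

```text
clock 0.72 rows [np.float64(0.2691), np.float64(0.0726), np.float64(0.1224), np.float64(-0.1497)] dist 0.152 turn 26.9 F [ 0.2 -0.2  0.6] open 0.0514
```

send_rows(
  steps=[
    [0.1, 0.03, 0, -0.05],
    [0.2, 0.05, 0, -0.1],
    [0.269, 0.0726, 0.06, -0.15],
    [0.269, 0.0726, 0.122, -0.15],
    [0.269, 0.0726, 0.122, -0.15],
  ],
)

```text
clock: 1.35
position: [0.4968, -0.3192, 0.2672]
tool_rot: [[0.043, 0.999, -0.006], [0.999, -0.043, 0.004], [0.004, -0.006, -1.0]]
force: [0.1, -0.7, 0.0]
opening: 0.0515
grasp_force: 0.0
```

```bash
python3 - <<'E'
from h import *
w=snap('wrist','w1.png');print(w['K'],w['world_from_camera'].round(3))
go(.499,-.319,.18,-2.2)
E
```

```text
[[309.70691629   0.         326.14863231]
 [  0.         309.70691629 197.21056954]
 [  0.           0.           1.        ]] [[ 0.999  0.04   0.018  0.5  ]
 [-0.043  0.963  0.267 -0.252]
 [-0.007 -0.267  0.964  0.409]
 [ 0.     0.     0.     1.   ]]
clock 1.4 rows [np.float64(0.0024), np.float64(0.0036), np.float64(0.1786), np.float64(-0.0016)] dist 0.089 turn 0.3 F [ 0.3 -0.4  0.8] open 0.0515
```

View pics/w1.png

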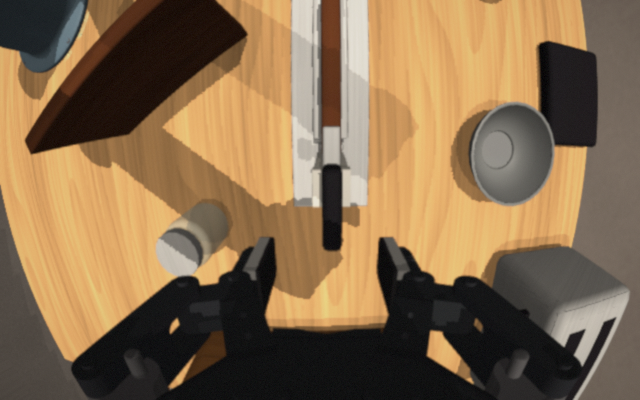

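The wrist view shows the black T grip spanning (332,167)–(332,247), centred between the open fingers. I'll measure its ends once with the fisheye model.

```bash
cat >> h.py <<'E'
def fish(s,u,v,z):
    K=s['K'];T=s['world_from_camera'];a=np.array([u-K[0,2],v-K[1,2]])/K[0,0];r=np.hypot(*a)
    d=T[:3,:3]@np.array([a[0]/r*np.sin(r),-a[1]/r*np.sin(r),-np.cos(r)]);o=T[:3,3]
    return o+d*(z-o[2])/d[2]
E
python3 - <<'E'
from h import *
w=load('wrist');px=w['pixels'].astype(int)
m=np.zeros((400,640),np.uint8);m[155:255,315:350]=(px[155:255,315:350].max(2)<50)
n,l,st,_=cv2.connectedComponentsWithStats(m);k=1+np.argmax(st[1:,4]);v,u=np.where(l==k)
for r in(170,190,210,230,243):
    c=u[v==r]
    if len(c): print(r,c.min(),c.max(),fish(w,(c.min()+c.max())/2,r,.212).round(4))
print(fish(w,332,v.min(),.212),fish(w,332,v.max(),.212),v.min(),v.max())
E
```

```text
170 323 340 [ 0.501 -0.289  0.212]
190 323 340 [ 0.5004 -0.3024  0.212 ]
210 323 340 [ 0.4999 -0.3162  0.212 ]
230 323 340 [ 0.4994 -0.3306  0.212 ]
243 323 340 [ 0.499  -0.3403  0.212 ]
[ 0.50140358 -0.28574142  0.212     ] [ 0.49916968 -0.3449333   0.212     ] 165 249
```

send_rows(
  steps=[
    [0.0025, 0.005, 0.06, 0],
    [0.0025, 0.005, 0.12, 0],
    [0.0025, 0.005, 0.174, 0],
    [0.0025, 0.005, 0.174, 0],
    [0.0025, 0.005, 0.174, 0],
  ],
)

```text
clock: 2.02
position: [0.5015, -0.3211, 0.1855]
tool_rot: [[0.044, 0.999, 0.002], [0.999, -0.044, -0.002], [-0.002, 0.002, -1.0]]
force: [0.2, 0.7, 0.5]
opening: 0.0513
grasp_force: 0.0
```

send_rows(
  steps=[
    [0, 0, 0, 0],
    [0, 0, 0, 0],
    [0, 0, 0, 0],
    [0, 0, 0, 0],
    [0, 0, 0, 0],
  ],
  jaw=0,
  squeeze=40,
)

```text
clock: 2.65
position: [0.5006, -0.3205, 0.1846]
tool_rot: [[0.043, 0.999, 0.0], [0.999, -0.043, -0.002], [-0.002, 0.0, -1.0]]
force: [-2.6, -0.5, 6.4]
opening: 0.0132
grasp_force: 40.9
```

send_rows(
  steps=[
    [0, 0, -0.009, 0],
    [0, 0, -0.018, 0],
    [0, 0, -0.026, 0],
    [0, 0, -0.026, 0],
    [0, 0, -0.026, 0],
  ],
)

```text
clock: 3.28
position: [0.5005, -0.3201, 0.1959]
tool_rot: [[0.044, 0.999, -0.001], [0.999, -0.044, -0.0], [-0.0, -0.001, -1.0]]
force: [-0.4, -4.1, -7.1]
opening: 0.0133
grasp_force: 39.2
```

send_rows(
  steps=[
    [0, 0, -0.003, 0],
    [0, 0, -0.003, -0.05],
    [0, 0, -0.003, -0.1],
    [0, 0, -0.003, -0.15],
    [0, 0, -0.003, -0.2],
  ],
)

```text
clock: 3.9
position: [0.5021, -0.3197, 0.1981]
tool_rot: [[-0.556, 0.831, 0.003], [0.831, 0.556, 0.001], [-0.001, 0.003, -1.0]]
force: [3.0, -1.0, -7.0]
opening: 0.0134
grasp_force: 39.1
```

send_rows(
  steps=[
    [0, 0, 0, -0.05],
    [0, 0, 0, -0.1],
    [0, 0, 0, -0.15],
    [0, 0, 0, -0.2],
    [0, 0, 0, -0.25],
  ],
)

```text
clock: 4.53
position: [0.5033, -0.3178, 0.1981]
tool_rot: [[-0.981, 0.193, 0.005], [0.193, 0.981, 0.004], [-0.004, 0.005, -1.0]]
force: [5.4, 2.9, -7.5]
opening: 0.0133
grasp_force: 39.2
```

send_rows(
  steps=[
    [0, 0, 0, -0.04],
    [0, 0, 0, -0.05],
    [0, 0, 0, -0.05],
    [0, 0, 0, -0.05],
  ],
)

```text
clock: 5.03
position: [0.5033, -0.3174, 0.1979]
tool_rot: [[-0.999, 0.042, 0.005], [0.042, 0.999, 0.005], [-0.005, 0.005, -1.0]]
force: [5.7, 3.1, -6.8]
opening: 0.0131
grasp_force: 39.2
```

```bash
python3 -c "
from h import *
o=status.observe();print(o['wrist_torque'],o['force'])
w=snap('wrist','w2.png');go(.5,-.318,.19,87.6)"
```

```text
[ 0.4582192  -1.06668565 -0.00571068] [ 5.6786573   3.07363633 -6.78478404]
clock 5.08 rows [np.float64(0.0067), np.float64(-0.0016), np.float64(0.0159), np.float64(0.0001)] dist 0.009 turn -0.0 F [ 6.2  3.9 -6.7] open 0.0136
```

View pics/w2.png

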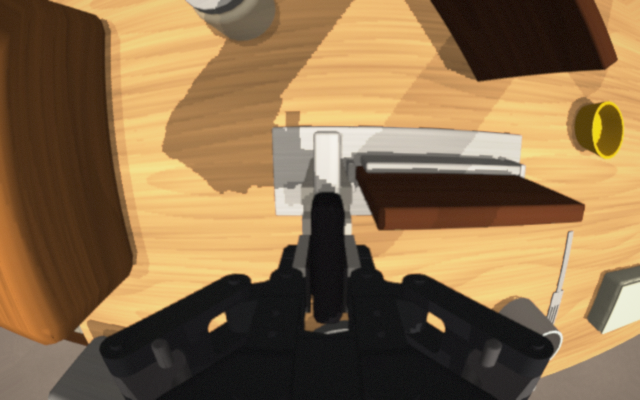

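The tongue now points to the dock's +x side, at (327,150), clear of the board. I'll nudge it to the stop, set it down on the collar and release.

send_rows(
  steps=[
    [0, 0, 0, -0.015],
    [0, 0, 0, -0.015],
    [0, 0, 0.006, -0.01],
    [0, 0, 0.008, -0.005],
    [0, 0, 0.008, 0],
  ],
)

```text
clock: 5.7
position: [0.5032, -0.3174, 0.1947]
tool_rot: [[-0.999, 0.042, 0.006], [0.042, 0.999, 0.005], [-0.005, 0.005, -1.0]]
force: [4.8, 3.4, -2.6]
opening: 0.0135
grasp_force: 40.0
```

send_rows(
  steps=[
    [0, 0, 0, 0],
    [0, 0, 0, 0],
    [0, 0, 0, 0],
    [0, 0, -0.05, 0],
    [0, 0, -0.16, 0],
  ],
  jaw=0.5,
)

```text
clock: 6.32
position: [0.4992, -0.3188, 0.272]
tool_rot: [[-0.999, 0.044, -0.005], [0.044, 0.999, 0.004], [0.005, 0.004, -1.0]]
force: [0.8, -0.8, 0.7]
opening: 0.0427
grasp_force: 0.0
```

```bash
python3 - <<'E'
from h import *
t=snap('top');C=cloud(t);Z=C[...,2]
w=snap('wrist','w3.png')
go(.504,-.198,.27,-2.2)
E
```

```text
clock 6.42 rows [np.float64(0.0089), np.float64(0.2474), np.float64(0.0191), np.float64(0.4983)] dist 0.124 turn -89.7 F [ 0.4 -0.2  0.4] open 0.0427
```

View pics/w3.png

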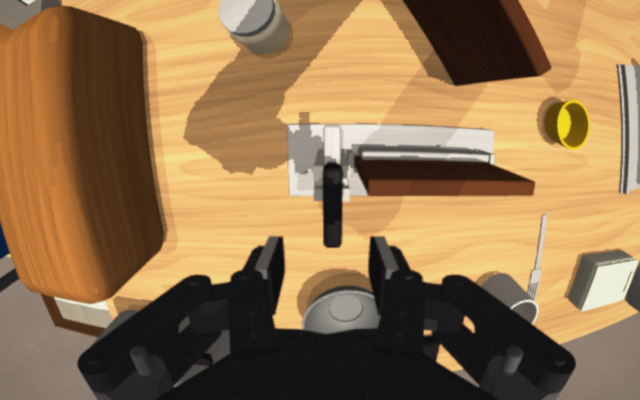

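The latch stays open, with the bar at (332,205) and the tongue at (332,145). Now to the board.

send_rows(
  steps=[
    [0, 0.05, 0, 0.05],
    [0, 0.1, 0, 0.1],
    [0, 0.15, 0, 0.15],
    [0, 0.2, 0, 0.2],
    [0.009, 0.247, 0, 0.25],
  ],
)

```text
clock: 7.05
position: [0.5018, -0.1956, 0.2738]
tool_rot: [[-0.672, 0.741, 0.001], [0.741, 0.672, -0.0], [-0.0, 0.0, -1.0]]
force: [0.2, -0.7, 0.2]
opening: 0.0432
grasp_force: 0.0
```

send_rows(
  steps=[
    [0, 0, 0, 0.05],
    [0, 0, 0, 0.1],
    [0, 0, 0, 0.15],
    [0, 0, 0, 0.2],
    [0, 0, 0, 0.248],
  ],
)

```text
clock: 7.68
position: [0.5017, -0.1964, 0.2738]
tool_rot: [[0.042, 0.999, 0.0], [0.999, -0.042, 0.0], [0.0, 0.0, -1.0]]
force: [-0.4, 0.3, 0.3]
opening: 0.0429
grasp_force: 0.0
```

send_rows(
  steps=[
    [0, 0, 0, 0],
    [0, 0, 0, 0],
  ],
)

```text
clock: 7.92
position: [0.5016, -0.1964, 0.2738]
tool_rot: [[0.035, 0.999, 0.0], [0.999, -0.035, -0.0], [-0.0, 0.0, -1.0]]
force: [-0.4, -0.2, 0.2]
opening: 0.0427
grasp_force: 0.0
```

```bash
python3 - <<'E'
from h import *
w=snap('wrist','w4.png');px=w['pixels'].astype(int)
t=load('top');C=cloud(t);Z=C[...,2]
m=np.zeros(Z.shape,bool);m[190:215,335:425]=1;m&=(Z>.15)&(Z<.166)
P=C[m];print(len(P),cv2.minAreaRect((P[:,:2]*1000).astype(np.float32)))
go(.504,-.198,.132,-2.2)
E
```

```text
519 ((503.6661682128906, -196.46722412109375), (178.84034729003906, 16.374189376831055), 87.74190521240234)
clock 7.97 rows [np.float64(-0.0031), np.float64(0.0047), np.float64(0.2836), np.float64(0.0009)] dist 0.142 turn -0.2 F [-0.1 -0.8  1.1] open 0.0426
```

View pics/w4.png

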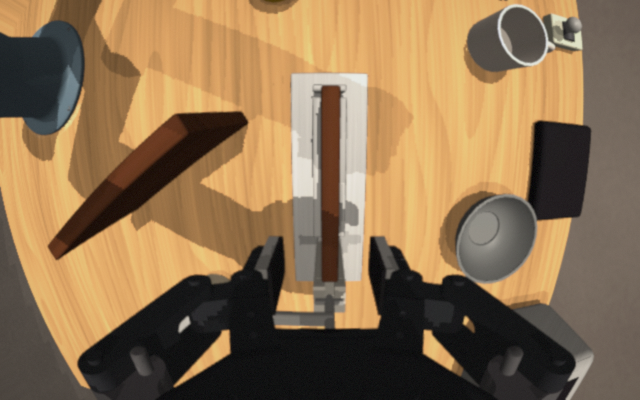

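The whole board is uncovered at (330,85)–(330,282), lies between the fingers, and its measured centre is (0.5037,-0.1965).

send_rows(
  steps=[
    [0, 0.004, 0.08, 0],
    [0, 0.004, 0.16, 0],
    [0, 0.004, 0.24, 0],
    [0, 0.004, 0.28, 0],
    [0, 0.004, 0.28, 0],
  ],
)

```text
clock: 8.6
position: [0.5022, -0.1957, 0.1321]
tool_rot: [[0.036, 0.999, -0.004], [0.999, -0.036, 0.002], [0.002, -0.004, -1.0]]
force: [0.3, 0.4, 0.9]
opening: 0.0429
grasp_force: 0.0
```

send_rows(
  steps=[
    [0, 0, 0, 0],
    [0, 0, 0, 0],
    [0, 0, 0, 0],
    [0, 0, 0, 0],
    [0, 0, 0, 0],
  ],
  jaw=0,
  squeeze=60,
)

```text
clock: 9.22
position: [0.505, -0.1971, 0.1354]
tool_rot: [[0.037, 0.999, 0.003], [0.999, -0.037, -0.002], [-0.002, 0.003, -1.0]]
force: [0.2, -0.5, 7.2]
opening: 0.0152
grasp_force: 60.7
```

send_rows(
  steps=[
    [0, 0, -0.02, 0],
    [0, 0, -0.06, 0],
    [0, 0, -0.12, 0],
    [0, 0, -0.2, 0],
    [0, 0, -0.26, 0],
  ],
)

```text
clock: 9.85
position: [0.5034, -0.1963, 0.2654]
tool_rot: [[0.037, 0.999, -0.0], [0.999, -0.037, -0.0], [-0.0, -0.0, -1.0]]
force: [0.0, -0.7, -2.3]
opening: 0.0151
grasp_force: 59.6
```

```bash
python3 - <<'E'
from h import *
go(.439,.18,.27,97)
go(.437,.277,.27,98.1)
E
```

```text
clock 9.85 rows [np.float64(0.7473), np.float64(-0.1565), np.float64(-0.0093), np.float64(-0.5507)] dist 0.382 turn 99.1 F [ 0.  -0.7 -2.3] open 0.0151
clock 9.85 rows [np.float64(0.941), np.float64(-0.1677), np.float64(-0.0093), np.float64(-0.5568)] dist 0.478 turn 100.2 F [ 0.  -0.7 -2.3] open 0.0151
```

send_rows(
  steps=[
    [0.02, 0, -0.06, 0],
    [0.12, -0.02, -0.1, 0],
    [0.24, -0.05, -0.1, 0],
    [0.36, -0.08, -0.1, 0],
    [0.48, -0.11, -0.1, 0],
  ],
)

```text
clock: 10.48
position: [0.4564, 0.0472, 0.3138]
tool_rot: [[0.038, 0.999, -0.001], [0.999, -0.038, 0.0], [0.0, -0.001, -1.0]]
force: [1.6, 0.5, -2.2]
opening: 0.0153
grasp_force: 59.6
```

send_rows(
  steps=[
    [0.08, -0.01, 0, -0.055],
    [0.16, -0.02, 0, -0.11],
    [0.24, -0.03, 0, -0.165],
    [0.32, -0.04, 0, -0.22],
    [0.4, -0.05, 0, -0.275],
  ],
)

```text
clock: 11.1
position: [0.4392, 0.2473, 0.3137]
tool_rot: [[-0.74, 0.673, -0.001], [0.673, 0.74, -0.001], [0.0, -0.001, -1.0]]
force: [0.9, -0.0, -2.6]
opening: 0.0149
grasp_force: 59.6
```

send_rows(
  steps=[
    [0, 0, 0, -0.055],
    [0, 0, 0, -0.11],
    [0, 0, 0, -0.165],
    [0, 0, 0, -0.22],
    [0, 0, 0, -0.275],
  ],
)

```text
clock: 11.72
position: [0.4394, 0.246, 0.3136]
tool_rot: [[-0.992, -0.125, -0.001], [-0.125, 0.992, -0.001], [0.002, -0.001, -1.0]]
force: [0.8, -0.9, -2.6]
opening: 0.0149
grasp_force: 59.7
```

```bash
python3 - <<'E'
from h import *
go(.4367,.2867,.27,98.1)
E
```

```text
clock 11.72 rows [np.float64(-0.005), np.float64(0.0815), np.float64(0.0872), np.float64(-0.005)] dist 0.06 turn 0.9 F [ 0.8 -0.9 -2.6] open 0.0149
```

send_rows(
  steps=[
    [-0.005, 0.0815, 0, -0.005],
    [-0.005, 0.0815, 0.1, -0.005],
    [-0.005, 0.0815, 0.2, -0.005],
    [-0.005, 0.0815, 0.28, -0.005],
    [-0.005, 0.0815, 0.29, -0.005],
  ],
)

```text
clock: 12.35
position: [0.4345, 0.2854, 0.1657]
tool_rot: [[-0.991, -0.135, -0.007], [-0.135, 0.991, -0.004], [0.008, -0.003, -1.0]]
force: [-0.2, -0.3, -2.3]
opening: 0.0147
grasp_force: 59.9
```

send_rows(
  steps=[
    [0, 0, 0, 0],
    [0, 0, 0, 0],
  ],
)

```text
clock: 12.6
position: [0.4392, 0.2877, 0.171]
tool_rot: [[-0.991, -0.135, 0.004], [-0.135, 0.991, 0.002], [-0.004, 0.001, -1.0]]
force: [0.6, 0.3, -2.5]
opening: 0.0153
grasp_force: 60.0
```

```bash
python3 - <<'E'
from h import *
s=snap('scene'); t=snap('top')
a=cv2.resize(s['pixels'][150:290,390:490],(430,600),interpolation=cv2.INTER_CUBIC)
b=cv2.resize(t['pixels'][165:310,130:220],(370,600),interpolation=cv2.INTER_CUBIC)
cv2.imwrite('pics/p1.png',np.hstack([a,b])[:,:,::-1])
go(.4367,.2867,.1314,98.1)
E
```

```text
clock 12.7 rows [np.float64(0.0051), np.float64(-0.0013), np.float64(0.0785), np.float64(-0.0018)] dist 0.039 turn 0.3 F [ 0.7 -0.2 -1.2] open 0.0147
```

View pics/p1.png

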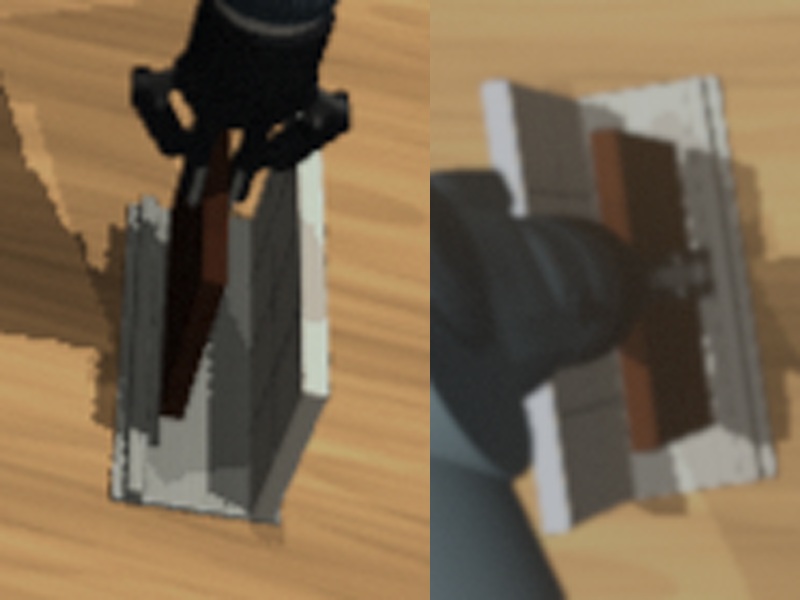

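The board hangs upright inside the tray, parallel to the lip and between the lip (left picture, x≈130) and the panel (x≈300), about midway along. I'll lower it to just above the floor.

send_rows(
  steps=[
    [0.004, -0.001, 0.03, 0],
    [0.004, -0.001, 0.06, 0],
    [0.004, -0.001, 0.074, 0],
    [0.004, -0.001, 0.074, 0],
    [0.004, -0.001, 0.074, 0],
  ],
)

```text
clock: 13.32
position: [0.436, 0.2863, 0.1318]
tool_rot: [[-0.991, -0.135, 0.0], [-0.135, 0.991, -0.0], [-0.0, -0.0, -1.0]]
force: [1.0, -0.8, -2.6]
opening: 0.015
grasp_force: 60.0
```

send_rows(
  steps=[
    [0, -0.004, 0, 0],
    [0, -0.008, 0, 0],
    [0, -0.008, 0, 0],
    [0, -0.008, 0, 0],
  ],
)

```text
clock: 13.82
position: [0.4363, 0.2832, 0.1319]
tool_rot: [[-0.991, -0.136, -0.0], [-0.136, 0.991, 0.002], [-0.0, 0.002, -1.0]]
force: [-0.3, 5.9, -2.5]
opening: 0.0149
grasp_force: 60.1
```

The lip is touched (+5.9 N). Next I set the foot down.

send_rows(
  steps=[
    [0, 0.001, 0.003, 0],
    [0, 0.001, 0.003, 0],
    [0, 0.001, 0.003, 0],
  ],
)

```text
clock: 14.2
position: [0.4364, 0.2835, 0.1315]
tool_rot: [[-0.991, -0.136, 0.001], [-0.136, 0.991, 0.002], [-0.001, 0.002, -1.0]]
force: [-3.3, 2.7, 4.8]
opening: 0.0151
grasp_force: 61.2
```

send_rows(
  steps=[
    [0, 0, 0, 0],
    [0, 0, 0, 0],
    [0, 0, 0, 0],
    [0, 0, 0, 0],
  ],
  jaw=0.29,
)

```text
clock: 14.7
position: [0.4363, 0.2824, 0.1301]
tool_rot: [[-0.991, -0.135, -0.0], [-0.135, 0.991, -0.001], [0.0, -0.001, -1.0]]
force: [0.5, 0.1, -0.6]
opening: 0.0246
grasp_force: 0.0
```

send_rows(
  steps=[
    [0, 0.01, -0.004, 0],
    [0, 0.02, -0.004, 0],
    [0, 0.03, -0.004, 0],
    [0, 0.035, -0.004, 0],
    [0, 0.04, -0.004, 0],
  ],
)

```text
clock: 15.32
position: [0.4335, 0.3028, 0.1322]
tool_rot: [[-0.991, -0.135, 0.0], [-0.135, 0.991, -0.0], [0.0, -0.0, -1.0]]
force: [0.3, 0.2, 0.2]
opening: 0.0248
grasp_force: 0.0
```

```bash
python3 - <<'E'
from h import *
s=snap('scene'); t=snap('top')
a=cv2.resize(s['pixels'][150:290,390:490],(430,600),interpolation=cv2.INTER_CUBIC)
b=cv2.resize(t['pixels'][165:310,130:220],(370,600),interpolation=cv2.INTER_CUBIC)
cv2.imwrite('pics/p2.png',np.hstack([a,b])[:,:,::-1])
E
```

```text
(no output)
```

View pics/p2.png

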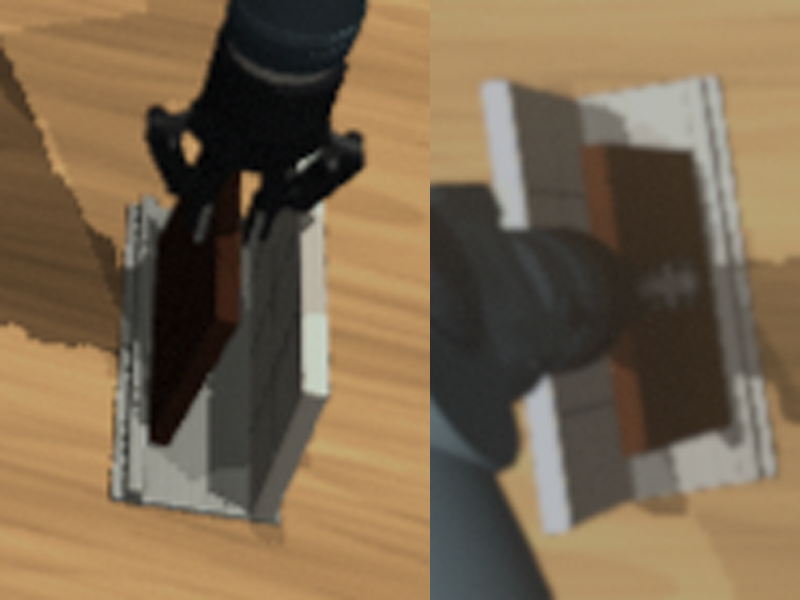

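The board is tilting back with its foot at the lip, lower corner at (160,440) in the left picture. I'll tilt it a little more, then lift the fingers clear.

send_rows(
  steps=[
    [0, 0.004, 0, 0],
    [0, 0.008, 0, 0],
    [0, 0.012, 0, 0],
    [0, 0.014, 0, 0],
    [0, 0.014, 0, 0],
  ],
)

```text
clock: 16.05
position: [0.4326, 0.3096, 0.1323]
tool_rot: [[-0.991, -0.135, 0.0], [-0.135, 0.991, -0.0], [-0.0, -0.0, -1.0]]
force: [-0.1, 0.5, -0.5]
opening: 0.025
grasp_force: 0.1
```

send_rows(
  steps=[
    [0, 0, -0.02, 0],
    [0, 0, -0.04, 0],
    [0, 0, -0.06, 0],
    [0, 0, -0.09, 0],
    [0, 0, -0.14, 0],
  ],
)

```text
clock: 16.68
position: [0.4321, 0.3092, 0.203]
tool_rot: [[-0.991, -0.135, -0.001], [-0.135, 0.991, -0.001], [0.001, -0.001, -1.0]]
force: [0.2, 0.0, 0.0]
opening: 0.0247
grasp_force: 0.0
```

send_rows(
  steps=[
    [0, -0.1, -0.1, 0],
    [0, -0.22, -0.15, 0],
    [0, -0.34, -0.15, 0],
    [0, -0.46, -0.15, 0],
    [0, -0.5, -0.15, 0],
  ],
)

```text
clock: 17.3
position: [0.4668, 0.0589, 0.2786]
tool_rot: [[-0.991, -0.132, 0.002], [-0.132, 0.991, -0.001], [-0.002, -0.001, -1.0]]
force: [0.8, 0.5, -0.3]
opening: 0.0245
grasp_force: 0.0
```

```bash
python3 - <<'E'
from h import *
s=snap('scene','s9.png'); t=snap('top')
a=cv2.resize(s['pixels'][150:290,390:490],(430,600),interpolation=cv2.INTER_CUBIC)
b=cv2.resize(t['pixels'][165:310,130:220],(370,600),interpolation=cv2.INTER_CUBIC)
cv2.imwrite('pics/p3.png',np.hstack([a,b])[:,:,::-1])
C=cloud(t); a8=np.radians(8.1); n=np.array([-np.sin(a8),np.cos(a8)]);y=-np.array([np.cos(a8),np.sin(a8)]);o=np.array([.4287,.3431])
px=t['pixels'].astype(int); m=np.zeros((400,640),bool); m[170:310,130:225]=1
m&=(px[...,0]>1.35*px[...,2])&(px[...,0]<150)
D=C[...,:2]-o;sx,sy=D@n,D@y
m&=(sx<.0)&(sx>-.075)&(abs(sy)<.12)&(C[...,2]>.005)
print(m.sum(),'sy',np.percentile(sy[m],[1,50,99]),'sx',np.percentile(sx[m],[1,99]),'z',np.percentile(C[...,2][m],[1,99]))
for z in(.03,.06,.09,.12):
    k=m&(abs(C[...,2]-z)<.006); 
    for lo,hi in((-.1,0),(0,.1)):
        q=k&(sy>lo)&(sy<hi)
        if q.any(): print(z,lo,np.median(sx[q]).round(4))
print('grip z',C[185:225,420:460,2].max(),status.observe()['position'],status.observe()['clock'])
E
```

```text
2797 sy [-0.08286992  0.00455655  0.09059584] sx [-0.06449666 -0.0008783 ] z [0.02043077 0.15275747]
0.03 -0.1 -0.0604
0.03 0 -0.0611
0.06 -0.1 -0.0492
0.06 0 -0.0494
0.09 -0.1 -0.0379
0.09 0 -0.0378
0.12 -0.1 -0.0262
0.12 0 -0.0264
grip z 1.3439090501542623 [0.46684579 0.05948386 0.2782416 ] 17.4
```

View pics/p3.png

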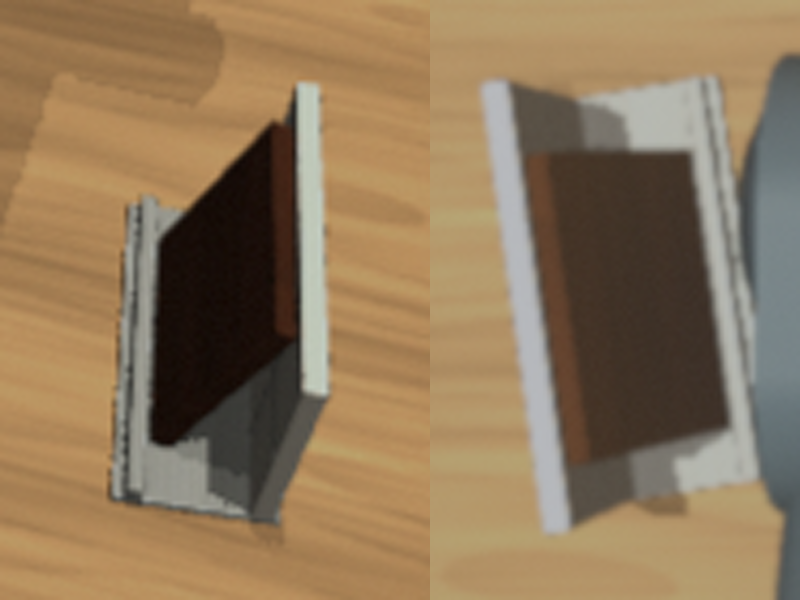

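The board leans at about 21° with its top edge on the tiles. Its foot is within about 2 mm of the lip, which is the camera accuracy, and it is square and centred within about 4 mm. The gripper is clear, so I'm handing it in.

```bash
python3 -c "
from workcell import job_done
print(job_done())"
```

```text
the job is handed in; nothing more can be done
None
```

The job is handed in at about 17 s: the latch was left latched open, and the board leans at about 21° on the tiles, square and about 4 mm off the middle, with its foot about 2 mm or less from the lip (camera accuracy is 2 mm).

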